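# Switch off the food warmer over its splash guard with the bent rod

### The arm

A 6-joint arm with a two-finger parallel gripper is mounted at the origin on a cart in front of the work surface, level with it; the furniture and walls round the work are solid. World frame = base frame: x ahead of the robot, y to its left, z up, the work surface at z = 0. Lengths are in m, angles in rad, forces in N, time in s.
With the tool pointing down it reaches from about 0.375 to 0.9 m from the base axis. Payload 3.1 kg.
Tool frame: the origin (TCP) lies between the finger pads; the fingertips stand 17 mm ahead of it and the grasp point (between the pads) lies 2 mm behind it; z points along the fingers, y is the line along which they close (so a half turn about z gives the same grasp; the last joint's range is limited). The gripper opens to 85 mm and grips with 20 to 120 N. Pads are 22 mm wide; open, the fingers measure 114 mm over their backs; the gripper's body (76 mm by 85 mm) begins 54 mm behind the grasp point. The pads swing forward as they close: fully open they stand 13 mm farther back than shut.
Start: joints at [1.137, 0.527, 1.433, -0, 1.181, -0.178], TCP at [0.157, 0.605, 0.248] pointing down, gripper open.
Joint ranges: [-3.08, 3.08], [-0.75, 2.2], [0.22, 2.44], [-1.43, 4.57], [0, 2.65], [-2.85, 2.85]. Speed limits (rad/s): [2.79, 2.79, 3.14, 3.14, 3.14, 3.14].

### API

Orientations are given as a unit quaternion [x, y, z, w].
In Python, from station import sense, vision, order gives the robot as it stands.
- The arm moves only by the shell command python3 -m crank 'ROWS' [OPENING] [FORCE]. ROWS is JSON, a list of rows, each an object with "dp": the shift along the world's x, y, z in units of 30 mm (1.0 is 30 mm), a list of three; "angular": the turn, a rotation vector about the world's x, y, z in degrees, a list of three. In form: [{"dp": [dx, dy, dz], "angular": [ax, ay, az]}, ...]. A call has 1 to 20 rows; each row shifts and turns the commanded pose from where the row before left it; what a row does not reach is not made up. A row lasts 1/10 s, in which the tool goes at most 50 mm and 8.59 degrees, less where a joint would pass 70% of its speed; a pose out of reach is approached as far as the arm can. A call is refused whole if a number of a shift passes 1 or a number of a turn 8.59, either way. A call with a gripper value outside its range is refused whole. OPENING is the closure, from 0 (fully open) to 1 (shut), set as the call begins (- or left out, the last holds). The fingers move at their own pace and stop on an object; FORCE is the grip in N (left out, the last holds). Time passes only in rows, so rows that do not move let the fingers close. It gives the time, the measured TCP pose, the force, the opening and the grip force at its end, in the units of the state.
- sense(): the state, without advancing time (a new reading comes with each control period).
- vision.snapshot(name): name is "scene" or "top"; returns a dict with "image" (384x512x3 uint8, blue, green, red), "range_z" (384x512 float32, m along the optical axis (not along the pixel's ray), 0 where there is no reading), "mtx" (3x3 intrinsics, pixels), "dist" ([k1, k2, p1, p2, k3] as OpenCV has them; the pictures are not rectified), "pose" (4x4, takes a point from camera to world coordinates). Camera axes: x right, y down, z forward; pixel columns grow to the right and rows downward; lengths in m; the calibration is good to about 2 mm. A picture is of the moment at which its call begins.
- order.sign_off(): hands the job in; it is judged then, once.
The state is a dict: "t": time; "q": joint angles; "qd": joint speeds; "tau": joint torques, N m; "tcp_pos": TCP position; "tool_rot": TCP orientation; "force": force on the tool from outside, world axes, zero at the start; "ft_torque": the same for the moment, N m; "finger_gap": opening from 0.0 (shut) to 1.0 (fully open); "gripper_force": force on a finger pad.
Only numpy, scipy, OpenCV 4.12 (cv2) and the standard library are available. Lean on these libraries where they do the work, as an engineer would, in place of code of your own. Each camera call takes 0.05 s, during which the arm holds its last target. There are 200 camera calls.

### The job

The food warmer behind the splash guard is hot: switch it off without touching it with the hand. Take the bent rod from its stand, reach over the guard with it, gently slide the warmer's red switch lever with the rod all the way to its right-hand end, and keep it lightly pressed against the end stop for a good second. Then lay the rod back in its stand as it lay before and let go, leaving the lever at that end and the guard, the mug and the other things where they are.

Things in the scene. Friction and masses are not known exactly. Their poses are not given: they have to be found in the camera images.
- rod: bent rod with an upright wooden handle, 30 mm (x) by 16 mm (y), on a brass foot 40 x 16 mm. Origin: centre of the foot's underside; handle top 68 mm above it. From the foot a 10 mm steel bar, 10 mm high over the origin, runs 110 mm along +x, then bends straight down to a black ball. About 0.16 kg. Grip it by its 16 mm thickness (closing along y) with 40 N or more: pushing twists it in the grip
- rod_grip (a point): point on the rod's handle at which to grip it, 45 mm above the rod's origin
- rod_tip (a point): centre of the black ball, 16 mm in diameter, at the rod's end: 110 mm along +x from and 60 mm below the rod's origin
- stand: fixed dark wooden stand of the rod. Origin: on the worktop below the rod's place. At its top, 95 mm up, a channel along x, 24 mm wide inside, from 27 mm behind to 63 mm ahead of the origin, with side walls 10 mm over its floor; the rod's foot and bar lie in it, and the bent leg hangs down clear in front (+x)
- cradle (a point): point on the cradle's floor at which the rod's origin rests (axes of the stand)
- warmer: fixed food warmer, a flat steel case 200 mm (x) by 300 mm (y) by 60 mm high with a black top. Origin: centre of its underside, on the worktop; +x points away from the robot, +y to the left. It and its switch break if the rod presses with more than 10 N
- switch_area (a point): point on the warmer's top, 60 mm up and 78 mm in front of its centre, axes as the warmer. The slide switch is fitted here and runs along y, but its middle lies up to 20 mm left or right (y) of this point, not known exactly. Its red lever is a tongue 24 mm (x) by 10 mm (y), from 69 to 103 mm above the worktop
- lever (a joint): the red lever's slide, in m: from about 0 (on; lever 20 mm left, +y, of the switch's middle) to 0.040 (off; end stop, 20 mm right). Starts at 0 to 0.012. Slides with about 2.5 N of friction and stays where left. The tongue is springy: it yields 0.4 mm per N, at most 8 mm, then is rigid. 5 to 7 N against the stop is right, under 4 N too little
- guard: loose steel splash guard that stands in front of the warmer: a thin upright sheet along y, 320 mm wide, 120 mm high, with short wings to the back. Origin: on the worktop under the middle of the sheet, about 145 mm in front (-x) of the warmer's centre. It is light, 0.9 kg
- mug: mug with yellow stripes, 101 mm high, on the warmer's plate; leave it alone. Origin: centre of its underside
- shaker: salt shaker, 44 mm wide, 90 mm high, right of the warmer; leave it alone. Origin: centre of its underside
- spice: spice jar with a red cap, 41 mm wide, 105 mm high, at the front left of the guard; leave it alone. Origin: centre of its underside
- tin: flat tin with a blue-green lid, 63 x 105 x 26 mm, beyond the stand on the right; leave it alone. Origin: centre of its underside

How it is judged:
On the way, in this order (a step that is already met when the one before it is completed fails the run):
1. the rod is lifted clear of its stand (z of rod in the frame of cradle above 0.02 m and contact force between rod and stand below 0.1 N), for 0.1 s.
2. the lever is at its right-hand end and the rod presses it there with more than 3 N for 0.8 s (value of joint lever above 0.0385 m and contact force between rod and switch_unit above 3 N), for 0.8 s.
At the end, for the whole second after the job is handed in: the lever is within 3 mm of its right-hand end; the rod lies at rest in the cradle of its stand, its origin within 25 mm of its place along the cradle and less than 8 mm above the cradle's floor, upright within 0.12 rad, with the bent leg hanging in front as before (value of joint lever above 0.037 m and horizontal distance between rod and cradle below 0.025 m and z of rod in the frame of cradle between -0.005 and 0.008 m and angle between rod's own z axis and vertical below 0.12 rad and x of rod_tip in the frame of cradle above 0.08 m and linear speed of rod below 0.02 m/s); the robot touches nothing.
It fails at once if the rod presses the switch with more than 10 N (contact force between rod and switch_unit above 10 N).
It fails at once if the rod presses the warmer with more than 10 N (contact force between rod and warmer above 10 N).
It fails at once if the robot itself touches the hot warmer or its switch (contact force between any of the arm, the fingers and warmer above 0.5 N or contact force between any of the arm, the fingers and switch_unit above 0.5 N).
It fails at once if the splash guard is shifted by more than 15 mm or tipped (distance of guard from where it was at the start of the episode above 0.015 m or angle between guard's own z axis and vertical above 0.15 rad).
It fails at once if the mug, shaker, spice jar or tin is moved by more than 20 mm or tipped (distance of any of mug, shaker, spice, tin from where it was at the start of the episode above 0.02 m or angle between any of mug, shaker, spice's own z axis and vertical above 0.3 rad).
It also fails if it takes over 64 s, if anything falls off the work surface, if the arm or the gripper's body presses on something with over 40 N, if the wrist force passes 120 N, or if a joint passes its speed limit or range.

## Working session

There is one attempt and no reset: what is moved stays moved. The work goes in short steps, Python scripts to look and compute and a shell command to move; the robot and the scene stay as the last step left them, time stands still between calls to the robot, and variables do not carry over. Pictures are saved under pics/ and viewed, at most 10 in all, crops included, and the job is handed in when it is done.

```bash
mkdir -p pics; ls; cat > h.py <<'E'
import numpy as np, cv2
from station import sense, vision, order
def snap(name,tag):
    s=vision.snapshot(name); np.savez('pics/'+tag+'.npz',**s); cv2.imwrite('pics/'+tag+'.png',s['image']); return s
def cloud(s):
    h,w=s['range_z'].shape
    u,v=np.meshgrid(np.arange(w),np.arange(h))
    p=cv2.undistortPoints(np.stack([u,v],-1).reshape(-1,1,2).astype(np.float64),s['mtx'],s['dist']).reshape(h,w,2)
    z=s['range_z'].astype(float)
    P=np.dstack([p[...,0]*z,p[...,1]*z,z])
    W=P@s['pose'][:3,:3].T+s['pose'][:3,3]
    W[z==0]=np.nan
    return W
E
python3 - <<'E'
from h import *
for n in('scene','top'):
    s=snap(n,n+'0'); print(n,s['pose'].round(3).tolist(),s['mtx'].round(1).tolist())
print(sense())
E
```

```text
pics
scene [[0.646, -0.52, 0.559, 0.004], [-0.764, -0.434, 0.478, -0.444], [-0.006, -0.736, -0.677, 0.788], [0.0, 0.0, 0.0, 1.0]] [[398.8, 0.0, 249.6], [0.0, 398.8, 192.3], [0.0, 0.0, 1.0]]
top [[0.019, -0.991, 0.134, 0.425], [-1.0, -0.018, 0.008, 0.035], [-0.005, -0.134, -0.991, 1.069], [0.0, 0.0, 0.0, 1.0]] [[363.1, 0.0, 254.6], [0.0, 363.1, 186.7], [0.0, 0.0, 1.0]]
{'t': 0.1, 'q': array([ 1.13754105e+00,  5.28355688e-01,  1.43376137e+00, -2.51559335e-05,
        1.18141360e+00, -1.78494387e-01]), 'qd': array([ 0.00065712, -0.0019435 , -0.00329371, -0.00065941, -0.00079849,
        0.00050973]), 'tau': array([-7.89618061e-04, -4.43303132e+01, -1.78586018e+01, -2.99477733e-04,
        3.90966583e-03, -1.32346008e-05]), 'tcp_pos': array([0.15722405, 0.60427351, 0.24744628]), 'tool_rot': array([ 1.27031444e-01,  9.91898217e-01, -9.27524601e-04, -2.80700411e-04]), 'force': array([ 0.5007739 , -0.02313838,  0.22698985]), 'ft_torque': array([-0.08914337,  0.01391931, -0.02614635]), 'gripper_force': 0.0, 'finger_gap': 0.9999047949749793}
```

View pics/scene0.png

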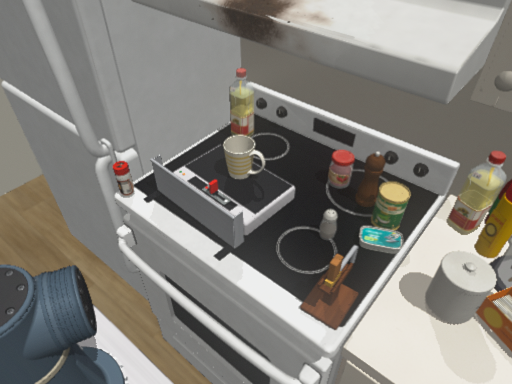

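View pics/top0.png

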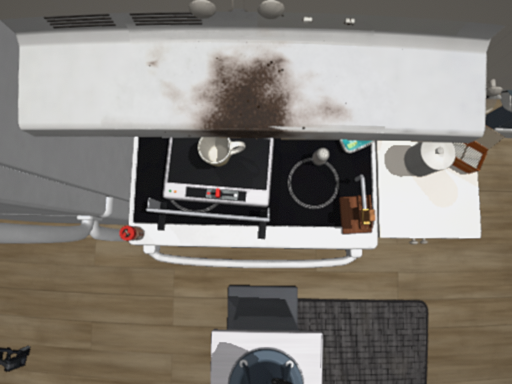

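Scene shows the rod/stand at about (335,280), the red lever at (213,186), and the guard from (155,165) to (240,235). In the top view the lever is at (217,193), the handle at (367,216) and the bar's bend at (361,178). I'll measure from the depth and look at enlarged crops.

```bash
python3 - <<'E'
from h import *
S={n:dict(np.load(f'pics/{n}0.npz')) for n in('scene','top')}
a=cv2.resize(S['top']['image'][165:245,325:385],None,fx=6,fy=6,interpolation=2)
b=cv2.resize(S['top']['image'][180:240,140:280],None,fx=5.5,fy=5.5,interpolation=2)[:, :]
c=cv2.resize(S['scene']['image'][240:330,295:365],None,fx=5,fy=5,interpolation=2)
im=np.zeros((600,800,3),np.uint8); A=cv2.resize(S['top']['image'][165:245,325:385],(270,360)); 
im[:360,:270]=A; C=cv2.resize(S['scene']['image'][240:330,295:365],(280,360)); im[:360,270:550]=C
B=cv2.resize(S['top']['image'][180:237,145:275],(547,240)); im[360:600,:547]=B
D=cv2.resize(S['scene']['image'][160:220,160:220],(250,250)); im[:250,550:800]=D
cv2.imwrite('pics/crop1.png',im)
for n,s in S.items():
    W=cloud(s)
    img=s['image'].astype(int); red=(img[...,2]>150)&(img[...,1]<60)&(img[...,0]<60)
    lab=cv2.connectedComponents(red.astype(np.uint8))
    for i in range(1,lab[0]):
        m=lab[1]==i
        if m.sum()>6: print(n,'red',m.sum(),np.argwhere(m).mean(0).round(),np.nanmean(W[m],0).round(4),np.nanmin(W[m],0).round(3),np.nanmax(W[m],0).round(3))
W=cloud(S['top'])
for v,u in [(216,367),(212,367),(208,365),(195,363),(185,362),(178,361),(225,350),(205,345),(228,370),(200,150),(210,150),(208,200),(212,265),(206,150),(214,268),(185,168),(205,270)]:
    print(u,v,W[v,u].round(3))
# region heights near stand
for v in range(196,236,3): print(v,(W[v,336:380:3,2]*1000).round().tolist())
E
```

```text
scene red 67 [166. 119.] [0.422  0.379  0.1046] [0.406 0.362 0.102] [0.441 0.403 0.107]
scene red 25 [182. 213.] [0.5423 0.1429 0.0988] [0.527 0.136 0.059] [0.585 0.183 0.105]
top red 20 [193. 217.] [0.537  0.1422 0.1011] [0.529 0.138 0.092] [0.545 0.148 0.105]
top red 110 [233. 127.] [0.4253 0.3816 0.1054] [0.408 0.364 0.101] [0.443 0.402 0.111]
367 216 [ 0.479 -0.247  0.146]
367 212 [ 0.489 -0.247  0.148]
365 208 [ 0.503 -0.254  0.107]
363 195 [ 0.538 -0.251  0.103]
362 185 [ 0.565 -0.248  0.103]
361 178 [ 0.584 -0.245  0.105]
350 225 [ 0.46  -0.237  0.012]
345 205 [ 0.519 -0.224  0.01 ]
370 228 [ 0.45  -0.271  0.093]
150 200 [0.514 0.324 0.103]
150 210 [0.486 0.317 0.12 ]
200 208 [ 0.503  0.204 -0.002]
265 212 [0.494 0.011 0.007]
150 206 [0.498 0.324 0.099]
268 214 [0.482 0.006 0.115]
168 185 [0.562 0.288 0.06 ]
270 205 [ 0.516 -0.003 -0.002]
196 [1.0, -2.0, -1.0, -0.0, -1.0, 6.0, 7.0, 102.0, 96.0, 106.0, 94.0, 105.0, -1.0, -2.0, -12.0]
199 [-3.0, -2.0, 10.0, 14.0, 13.0, 13.0, 12.0, 103.0, 98.0, 103.0, 93.0, 107.0, -2.0, -3.0, -20.0]
202 [-0.0, -5.0, 9.0, 11.0, 13.0, 12.0, 12.0, 9
[... 410 characters left out ...]
.0, 162.0, 163.0, 164.0, -24.0]
217 [3.0, -1.0, 13.0, 15.0, 11.0, 14.0, 34.0, 61.0, 105.0, 107.0, 133.0, 158.0, 164.0, 161.0, -16.0]
220 [1.0, 2.0, 8.0, 11.0, 14.0, 10.0, 12.0, 15.0, 106.0, 109.0, 133.0, 157.0, 162.0, 159.0, -13.0]
223 [-0.0, -3.0, 12.0, 11.0, 15.0, 12.0, 12.0, 12.0, 102.0, 105.0, 109.0, 110.0, 106.0, 1.0, -16.0]
226 [-5.0, -6.0, 10.0, 10.0, 12.0, 13.0, 14.0, 8.0, 106.0, 94.0, 94.0, 96.0, 107.0, 0.0, -16.0]
229 [-1.0, -0.0, 8.0, 11.0, 9.0, 14.0, 11.0, 12.0, 11.0, 8.0, 13.0, 14.0, 9.0, -1.0, -14.0]
232 [2.0, -1.0, 12.0, 9.0, 14.0, 14.0, 13.0, 11.0, 13.0, 13.0, 10.0, 9.0, 12.0, -3.0, -15.0]
235 [0.0, -0.0, -1.0, 0.0, -3.0, 3.0, -2.0, -0.0, 1.0, 4.0, -2.0, 2.0, 1.0, 2.0, -15.0]
```

View pics/crop1.png

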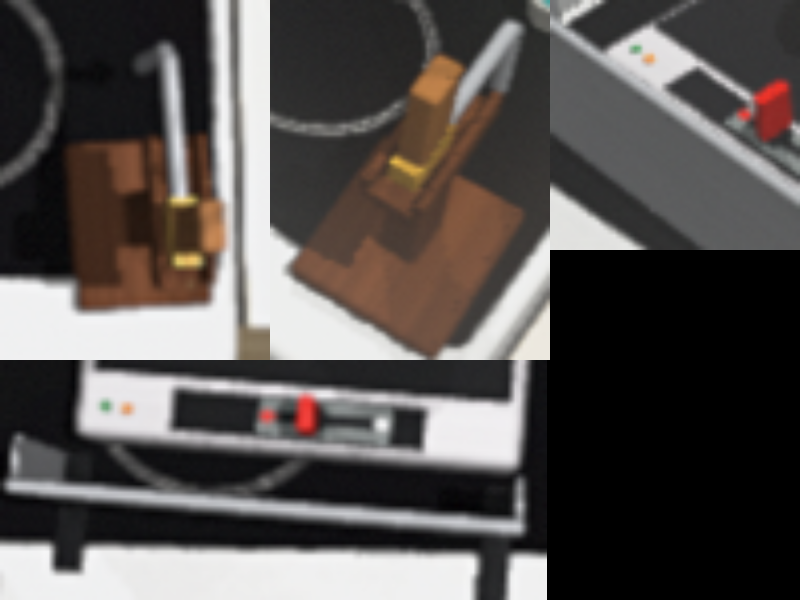

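```bash
python3 - <<'E'
from h import *
def box(P): 
    r=cv2.minAreaRect(P[:,:2].astype(np.float32)); return np.round(r[0],4),np.round(r[1],4),round(r[2],2),np.round(cv2.boxPoints(r),3).tolist()
for n in('top','scene'):
    W=cloud(dict(np.load(f'pics/{n}0.npz'))); X,Y,Z=np.moveaxis(W,-1,0)
    def sel(x0,x1,y0,y1,z0,z1): return W[(X>x0)&(X<x1)&(Y>y0)&(Y<y1)&(Z>z0)&(Z<z1)]
    def line(P,ax):
        o=1-ax
        for _ in range(4):
            c=np.polyfit(P[:,ax],P[:,o],1); r=np.polyval(c,P[:,ax])-P[:,o]; P=P[abs(r)<max(.003,2*r.std())]
        return c.round(4),len(P),P[:,ax].min().round(3),P[:,ax].max().round(3)
    g=sel(.44,.53,-.02,.34,.105,.125); print(n,'guard x(y)',line(g,1),g[:,2].max())
    w=sel(.5,.76,-.05,.33,.045,.066); print('warmer',len(w),box(w))
    for y in np.arange(.02,.28,.04):
        q=w[abs(w[:,1]-y)<.006]; print('  front',y.round(2),np.percentile(q[:,0],1).round(4),end=';')
    print()
    h=sel(.42,.53,-.3,-.2,.148,.172); print('handletop',len(h),h.mean(0).round(4),box(h))
    hh=sel(.42,.52,-.3,-.2,.125,.172); print('handle',len(hh),hh.mean(0).round(4),box(hh))
    b=sel(.51,.62,-.29,-.22,.100,.112); print('bar y(x)',line(b,0))
    t=sel(.56,.65,-.3,-.2,.02,.112); print('leg',len(t),t[np.argsort(t[:,2])][:6].round(3).tolist())
    l=sel(.5,.58,.09,.2,.085,.108); print('lever',len(l),l.mean(0).round(4),box(l))
E
```

```text
top guard x(y) (array([0.0608, 0.468 ]), 374, np.float64(0.006), np.float64(0.329)) 0.12446498133908412
warmer 5754 (array([0.6026, 0.1594]), array([0.2017, 0.3297]), 0.2, [[0.5009999871253967, 0.3240000009536743], [0.5019999742507935, -0.006000000052154064], [0.7039999961853027, -0.004999999888241291], [0.703000009059906, 0.32499998807907104]])
  front 0.02 0.5111;  front 0.06 0.5132;  front 0.1 0.5153;  front 0.14 0.5196;  front 0.18 0.5218;  front 0.22 0.5241;  front 0.26 0.5261;
handletop 95 [ 0.4809 -0.254   0.1606] (array([ 0.4812, -0.2559]), array([0.0304, 0.0175]), 6.24, [[0.4650000035762787, -0.24899999797344208], [0.46700000762939453, -0.26600000262260437], [0.4970000088214874, -0.2630000114440918], [0.4950000047683716, -0.2460000067949295]])
handle 128 [ 0.4809 -0.2524  0.1544] (array([ 0.4811, -0.255 ]), array([0.0302, 0.0185]), 0.77, [[0.4659999907016754, -0.2460000067949295], [0.4659999907016754, -0.2639999985694885], [0.4959999918937683, -0.2639999985694885], [0.4959999918937683, -0.2460000067949295]])
bar y(x) (array([ 0.0453, -0.2753]), 160, np.float64(0.511), np.flo
[... 1243 characters left out ...]
ray([0.032 , 0.0162]), 3.33, [[0.46399998664855957, -0.24899999797344208], [0.4650000035762787, -0.26600000262260437], [0.4970000088214874, -0.2639999985694885], [0.4959999918937683, -0.24799999594688416]])
bar y(x) (array([ 0.2133, -0.3731]), 149, np.float64(0.51), np.float64(0.589))
leg 107 [[0.588, -0.256, 0.032], [0.592, -0.258, 0.036], [0.587, -0.258, 0.038], [0.586, -0.248, 0.039], [0.593, -0.257, 0.039], [0.586, -0.245, 0.039]]
lever 64 [0.5367 0.1384 0.096 ] (array([0.5381, 0.1396]), array([0.0107, 0.0226]), 85.65, [[0.5260000228881836, 0.13500000536441803], [0.5490000247955322, 0.13300000131130219], [0.550000011920929, 0.14399999380111694], [0.5270000100135803, 0.1459999978542328]])
```

```bash
python3 -m crank '[{"dp":[0.9,-1,0],"angular":[0,0,0.93]},{"dp":[0.9,-1,0],"angular":[0,0,0.93]},{"dp":[0.9,-1,0],"angular":[0,0,0.93]},{"dp":[0.9,-1,0],"angular":[0,0,0.93]},{"dp":[0.9,-1,0],"angular":[0,0,0.93]},{"dp":[0.9,-1,0],"angular":[0,0,0.93]},{"dp":[0.9,-1,0],"angular":[0,0,0.93]},{"dp":[0.9,-1,0],"angular":[0,0,0.93]},{"dp":[0.9,-1,0],"angular":[0,0,0.93]},{"dp":[0.9,-1,0],"angular":[0,0,0.93]},{"dp":[0,-1,0],"angular":[0,0,0.93]},{"dp":[0,-1,0],"angular":[0,0,0.93]},{"dp":[0,-1,0],"angular":[0,0,0.93]},{"dp":[0,-1,0],"angular":[0,0,0.93]},{"dp":[0,-1,0],"angular":[0,0,0.93]},{"dp":[0,-1,0],"angular":[0,0,0.93]},{"dp":[0,-1,0],"angular":[0,0,0.93]},{"dp":[0,-1,0],"angular":[0,0,0.93]},{"dp":[0,-1,0],"angular":[0,0,0.93]},{"dp":[0,-1,0],"angular":[0,0,0.93]}]' 0 100
python3 -m crank '[{"dp":[0.2,-0.9,0],"angular":[0,0,0]},{"dp":[0.2,-0.9,0],"angular":[0,0,0]},{"dp":[0.2,-0.9,0],"angular":[0,0,0]},{"dp":[0.2,-0.9,0],"angular":[0,0,0]},{"dp":[0.2,-0.9,0],"angular":[0,0,0]},{"dp":[0.2,-0.9,0],"angular":[0,0,0]},{"dp":[0.2,-0.9,0],"angular":[0,0,0]},{"dp":[0.2,-0.9,0],"angular":[0,0,0]},{"dp":[0.1,-0.8,0],"angular":[0,0,0]},{"dp":[0.1,-0.6,0],"angular":[0,0,0]},{"dp":[0,0,0],"angular":[0,0,0]},{"dp":[0,0,0],"angular":[0,0,0]}]'
cat > st.py <<'E'
from h import *
from scipy.spatial.transform import Rotation as R
s=sense(); M=R.from_quat(s['tool_rot']).as_matrix()
print('t',round(s['t'],2),'p',s['tcp_pos'].round(4),'z',M[:,2].round(3),'yawY',np.degrees(np.arctan2(-M[0,1],M[1,1])).round(2),'F',s['force'].round(2),'T',s['ft_torque'].round(2),'gap',round(s['finger_gap'],3),s['gripper_force'],'q',s['q'].round(2))
E
python3 st.py
```

```text
t: 2.1
tcp_pos: [0.4271, 0.0037, 0.2482]
tool_rot: [-0.035, 0.999, 0.0, -0.0]
force: [0.8, -0.5, -0.5]
finger_gap: 0.998
gripper_force: 0.0
t: 3.3
tcp_pos: [0.481, -0.2526, 0.2479]
tool_rot: [-0.035, 0.999, 0.001, -0.001]
force: [-0.1, 1.1, -1.2]
finger_gap: 1.0
gripper_force: 0.0
t 3.3 p [ 0.481  -0.2526  0.2479] z [-0.001  0.002 -1.   ] yawY 3.97 F [-0.08  1.07 -1.2 ] T [-0.01  0.05 -0.01] gap 1.0 0.0 q [-0.69  0.42  1.64  0.    1.09 -2.33]
```

```bash
python3 -m crank '[{"dp":[0,-0.1,-0.5],"angular":[0,0,0]},{"dp":[0,0,-0.7],"angular":[0,0,0]},{"dp":[0,0,-0.7],"angular":[0,0,0]},{"dp":[0,0,-0.6],"angular":[0,0,0]},{"dp":[0,0,-0.5],"angular":[0,0,0]},{"dp":[0,0,-0.4],"angular":[0,0,0]},{"dp":[0,0,-0.27],"angular":[0,0,0]},{"dp":[0,0,0],"angular":[0,0,0]},{"dp":[0,0,0],"angular":[0,0,0]}]'
python3 - <<'E'
from h import *
a=snap('scene','s1')['image'][210:330,280:380]; b=snap('top','t1')['image'][165:245,325:385]
cv2.imwrite('pics/c2.png',np.hstack([cv2.resize(a,(450,540)),cv2.resize(b,(350,540))]))
E
```

```text
t: 4.2
tcp_pos: [0.4817, -0.2561, 0.1385]
tool_rot: [-0.035, 0.999, -0.0, 0.0]
force: [-0.3, 0.4, 0.6]
finger_gap: 0.998
gripper_force: 0.0
```

View pics/c2.png

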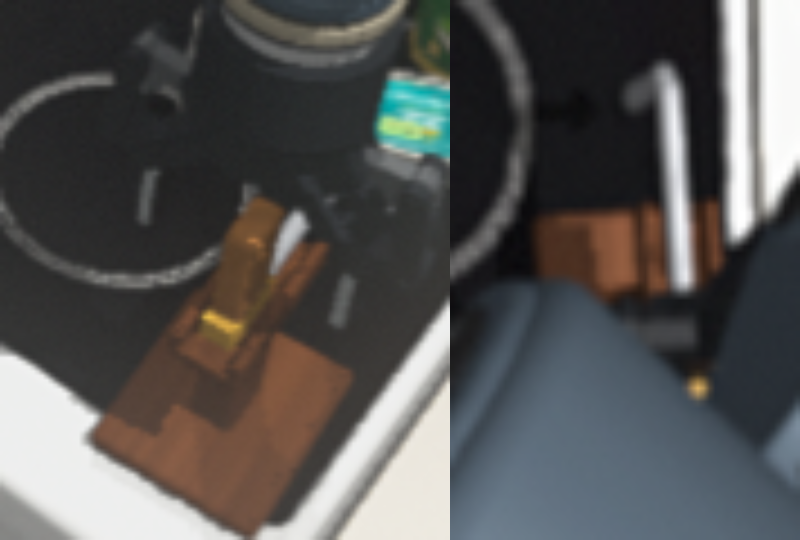

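The handle, near (250,240), stands midway between the two pads at (150,190) and (340,300), so I'll close.

```bash
python3 -m crank '[{"dp":[0,0,0],"angular":[0,0,0]},{"dp":[0,0,0],"angular":[0,0,0]},{"dp":[0,0,0],"angular":[0,0,0]},{"dp":[0,0,0],"angular":[0,0,0]},{"dp":[0,0,0],"angular":[0,0,0]},{"dp":[0,0,0],"angular":[0,0,0]},{"dp":[0,0,0],"angular":[0,0,0]},{"dp":[0,0,0],"angular":[0,0,0]},{"dp":[0,0,0],"angular":[0,0,0]},{"dp":[0,0,0],"angular":[0,0,0]},{"dp":[0,0,0],"angular":[0,0,0]},{"dp":[0,0,0],"angular":[0,0,0]}]' 1 100; python3 st.py
```

```text
t: 5.5
tcp_pos: [0.4817, -0.2565, 0.1385]
tool_rot: [-0.035, 0.999, -0.0, 0.0]
force: [-0.2, -1.2, 4.9]
finger_gap: 0.176
gripper_force: 97.8
t 5.5 p [ 0.4817 -0.2565  0.1385] z [ 0.001 -0.001 -1.   ] yawY 4.0 F [-0.23 -1.2   4.94] T [-0.14  0.11 -0.01] gap 0.176 97.77709007263184 q [-0.69  0.58  1.73 -0.    0.83 -2.33]
```

```bash
python3 -m crank '[{"dp":[0,0,0.2],"angular":[0,0,0]},{"dp":[0,0,0.4],"angular":[0,0,0]},{"dp":[0,0,0.6],"angular":[0,0,0]},{"dp":[0,0,0.7],"angular":[0,0,0]},{"dp":[0,0,0.7],"angular":[0,0,0]},{"dp":[0,0,0.7],"angular":[0,0,0]},{"dp":[0,0,0.5],"angular":[0,0,0]},{"dp":[0,0,0.2],"angular":[0,0,0]},{"dp":[0,0,0],"angular":[0,0,0]},{"dp":[0,0,0],"angular":[0,0,0]},{"dp":[0,0,0],"angular":[0,0,0]}]'; python3 st.py
python3 - <<'E'
from h import *
a=snap('scene','s2');b=snap('top','t2')
for s in(a,b):
    W=cloud(s);X,Y,Z=np.moveaxis(W,-1,0)
    m=(X>.54)&(X<.65)&(Y>-.32)&(Y<-.18)&(Z>.12)&(Z<.25); P=W[m]; print(len(P)); 
    m2=m&(Z<.175); print('tip',W[m2].mean(0).round(4),W[m2].min(0).round(3),W[m2].max(0).round(3)); 
    m3=m&(Z>.2); print('bar', [(round(x,3),W[m3&(abs(X-x)<.005)].mean(0).round(4).tolist()) for x in (.55,.56,.57,.58,.59)])
cv2.imwrite('pics/c3.png',np.hstack([cv2.resize(a['image'][120:300,270:420],(400,480)),cv2.resize(b['image'][140:245,300:388],(400,480))]))
E
```

```text
t: 6.6
tcp_pos: [0.4809, -0.2557, 0.2571]
tool_rot: [-0.035, 0.999, 0.001, -0.001]
force: [-0.2, 0.8, -1.6]
finger_gap: 0.177
gripper_force: 97.3
t 6.6 p [ 0.4809 -0.2557  0.2571] z [-0.002  0.002 -1.   ] yawY 4.0 F [-0.16  0.8  -1.65] T [-0.04  0.12 -0.05] gap 0.177 97.33599185943604 q [-0.69  0.41  1.62  0.    1.11 -2.33]
68
tip [ 0.5847 -0.2498  0.1564] [ 0.581 -0.256  0.15 ] [ 0.589 -0.243  0.163]
bar [(0.55, [nan, nan, nan]), (0.56, [0.5631, -0.2535, 0.2218]), (0.57, [0.571, -0.252, 0.2223]), (0.58, [0.5792, -0.252, 0.2212]), (0.59, [0.5878, -0.2522, 0.2066])]
147
tip [ 0.5891 -0.2442  0.16  ] [ 0.584 -0.254  0.151] [ 0.597 -0.239  0.173]
bar [(0.55, [0.5499, -0.25, 0.2215]), (0.56, [0.5592, -0.2491, 0.2223]), (0.57, [0.5698, -0.2486, 0.2228]), (0.58, [0.5799, -0.2479, 0.222]), (0.59, [0.59, -0.2459, 0.2143])]<stdin>:7: RuntimeWarning: Mean of empty slice.
  ret = um.true_divide(
```

View pics/c3.png

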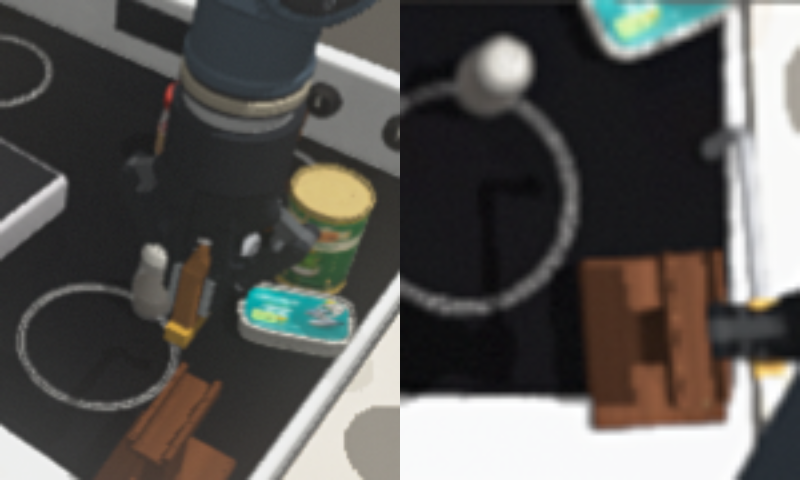

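```bash
python3 -m crank '[{"dp":[-0.1,0.4,0],"angular":[0,0,-0.5]},{"dp":[-0.2,0.7,0],"angular":[0,0,-0.7]},{"dp":[-0.2,1,0],"angular":[0,0,-0.7]},{"dp":[-0.2,1,0],"angular":[0,0,-0.7]},{"dp":[-0.2,1,0],"angular":[0,0,-0.7]},{"dp":[-0.2,1,0],"angular":[0,0,-0.7]},{"dp":[-0.2,1,0],"angular":[0,0,-0.7]},{"dp":[-0.2,1,0],"angular":[0,0,-0.7]},{"dp":[-0.14,1,0],"angular":[0,0,-0.7]},{"dp":[0,1,0],"angular":[0,0,-0.7]},{"dp":[0,1,0],"angular":[0,0,-0.7]},{"dp":[0,1,0],"angular":[0,0,0]},{"dp":[0,1,0],"angular":[0,0,0]},{"dp":[0,1,0],"angular":[0,0,0]},{"dp":[0,0.9,0],"angular":[0,0,0]},{"dp":[0,0.7,0],"angular":[0,0,0]},{"dp":[0,0.2,0],"angular":[0,0,0]},{"dp":[0,0,0],"angular":[0,0,0]},{"dp":[0,0,0],"angular":[0,0,0]},{"dp":[0,0,0],"angular":[0,0,0]}]'; python3 st.py
python3 - <<'E'
from h import *
a=snap('scene','s3');b=snap('top','t3')
for s in(a,b):
    W=cloud(s);X,Y,Z=np.moveaxis(W,-1,0)
    m=(X>.5)&(X<.58)&(Y>.155)&(Y<.23)&(Z>.12)&(Z<.25); m2=m&(Z<.175); print('tip',m2.sum(),W[m2].mean(0).round(4),W[m2].min(0).round(3),W[m2].max(0).round(3))
    img=s['image'].astype(int); red=(img[...,2]>120)&(img[...,1]<60)&(img[...,0]<60)&(X>.5)&(X<.58)&(Z>.08)&(Y<.2)&(Y>.05)
    print('lev',red.sum(),W[red].mean(0).round(4),W[red].min(0).round(3),W[red].max(0).round(3))
cv2.imwrite('pics/c4.png',np.hstack([cv2.resize(a['image'][100:240,150:270],(400,467)),cv2.resize(b['image'][140:237,180:263],(400,467))]))
E
```

```text
t: 8.7
tcp_pos: [0.4322, 0.19, 0.2581]
tool_rot: [0.031, 1.0, -0.0, -0.0]
force: [0.3, -0.2, -2.3]
finger_gap: 0.178
gripper_force: 97.6
t 8.7 p [0.4322 0.19   0.2581] z [-0. -0. -1.] yawY -3.57 F [ 0.32 -0.17 -2.34] T [0.02 0.02 0.02] gap 0.178 97.58353471755981 q [ 0.18  0.31  1.79 -0.    1.04 -1.33]
tip 41 [0.5387 0.1786 0.1607] [0.533 0.174 0.149] [0.545 0.186 0.175]
lev 60 [0.538  0.1378 0.0949] [0.526 0.134 0.08 ] [0.551 0.147 0.105]
tip 19 [0.5402 0.1814 0.1609] [0.535 0.178 0.153] [0.55  0.188 0.172]
lev 21 [0.5365 0.1428 0.1003] [0.528 0.138 0.087] [0.545 0.149 0.109]
```

View pics/c4.png

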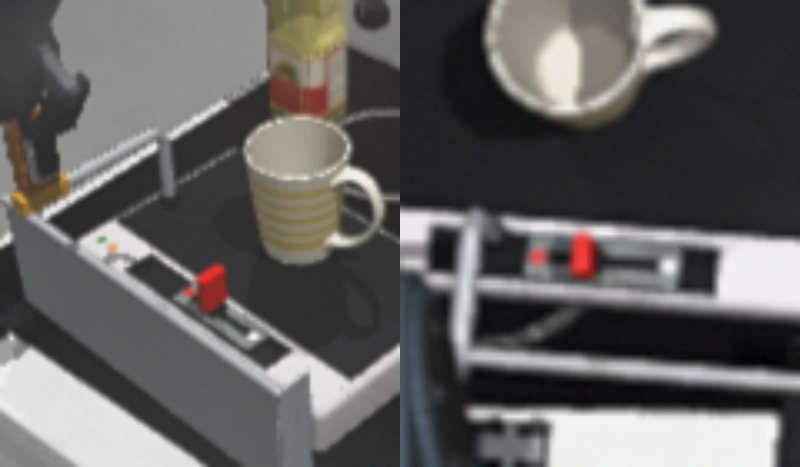

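The ball hangs left of the lever (scene crop (165,195), lever (213,287)) and lines up in x. Next I descend and take a force baseline.

```bash
python3 -m crank '[{"dp":[0,0,-0.3],"angular":[0,0,0]},{"dp":[0,0,-0.5],"angular":[0,0,0]},{"dp":[0,0,-0.5],"angular":[0,0,0]},{"dp":[0,0,-0.4],"angular":[0,0,0]},{"dp":[0,0,-0.3],"angular":[0,0,0]},{"dp":[0,0,-0.1],"angular":[0,0,0]},{"dp":[0,0,0],"angular":[0,0,0]},{"dp":[0,0,0],"angular":[0,0,0]},{"dp":[0,0,0],"angular":[0,0,0]}]'; python3 st.py
python3 -m crank '[{"dp":[-0.01,-0.2,0],"angular":[0,0,0]},{"dp":[-0.02,-0.3,0],"angular":[0,0,0]},{"dp":[-0.01,-0.2,0],"angular":[0,0,0]},{"dp":[0,0,0],"angular":[0,0,0]},{"dp":[0,0,0],"angular":[0,0,0]}]'; python3 st.py;  python3 -m crank '[{"dp":[0,0,0],"angular":[0,0,0]}]'; python3 st.py
```

```text
t: 9.7
tcp_pos: [0.4327, 0.1909, 0.1957]
tool_rot: [0.031, 1.0, 0.0, 0.001]
force: [0.7, 0.6, -1.8]
finger_gap: 0.171
gripper_force: 97.6
t 9.7 p [0.4327 0.1909 0.1957] z [ 0.001  0.    -1.   ] yawY -3.5 F [ 0.74  0.62 -1.83] T [-0.    0.01 -0.02] gap 0.171 97.58487939834595 q [ 0.18  0.41  1.86 -0.    0.87 -1.33]
t: 10.2
tcp_pos: [0.4312, 0.1694, 0.1953]
tool_rot: [0.031, 1.0, 0.0, 0.0]
force: [-0.5, -0.0, -1.7]
finger_gap: 0.172
gripper_force: 97.6
t 10.2 p [0.4312 0.1694 0.1953] z [ 0.  0. -1.] yawY -3.56 F [-0.53 -0.02 -1.65] T [ 0.02  0.05 -0.  ] gap 0.172 97.61689066886902 q [ 0.13  0.4   1.88  0.    0.86 -1.38]
t: 10.3
tcp_pos: [0.4312, 0.1698, 0.1953]
tool_rot: [0.031, 1.0, 0.0, 0.0]
force: [-0.3, -0.8, -0.9]
finger_gap: 0.169
gripper_force: 97.6
t 10.3 p [0.4312 0.1698 0.1953] z [ 0.  0. -1.] yawY -3.51 F [-0.3  -0.75 -0.91] T [-0.02  0.09  0.01] gap 0.169 97.61748433113098 q [ 0.13  0.4   1.88  0.    0.86 -1.38]
```

```bash
python3 -m crank '[{"dp":[-0.004,-0.06,0],"angular":[0,0,0]},{"dp":[-0.004,-0.06,0],"angular":[0,0,0]},{"dp":[-0.004,-0.06,0],"angular":[0,0,0]},{"dp":[-0.004,-0.06,0],"angular":[0,0,0]},{"dp":[-0.004,-0.06,0],"angular":[0,0,0]},{"dp":[-0.004,-0.06,0],"angular":[0,0,0]},{"dp":[-0.004,-0.06,0],"angular":[0,0,0]},{"dp":[-0.004,-0.06,0],"angular":[0,0,0]}]'; python3 st.py;  python3 -m crank '[{"dp":[-0.004,-0.06,0],"angular":[0,0,0]},{"dp":[-0.004,-0.06,0],"angular":[0,0,0]},{"dp":[-0.004,-0.06,0],"angular":[0,0,0]},{"dp":[-0.004,-0.06,0],"angular":[0,0,0]},{"dp":[-0.004,-0.06,0],"angular":[0,0,0]},{"dp":[-0.004,-0.06,0],"angular":[0,0,0]},{"dp":[0,0,0],"angular":[0,0,0]}]'; python3 st.py
python3 - <<'E'
from h import *
a=snap('scene','s4');b=snap('top','t4')
for s in(a,b):
    W=cloud(s);X,Y,Z=np.moveaxis(W,-1,0)
    img=s['image'].astype(int); red=(img[...,2]>120)&(img[...,1]<60)&(img[...,0]<60)&(X>.5)&(X<.58)&(Z>.08)&(Y<.2)&(Y>.05)
    print('lev',red.sum(),W[red].mean(0).round(4),W[red].min(0).round(3),W[red].max(0).round(3))
cv2.imwrite('pics/c5.png',np.hstack([cv2.resize(a['image'][100:240,150:270],(400,467)),cv2.resize(b['image'][140:237,180:263],(400,467))]))
E
```

```text
t: 11.1
tcp_pos: [0.4301, 0.1556, 0.1952]
tool_rot: [0.03, 1.0, 0.0, 0.0]
force: [1.0, 2.9, -1.0]
finger_gap: 0.176
gripper_force: 97.5
t 11.1 p [0.4301 0.1556 0.1952] z [ 0.     0.001 -1.   ] yawY -3.48 F [ 0.98  2.95 -0.97] T [0.71 0.09 0.27] gap 0.176 97.52694368362427 q [ 0.1   0.39  1.9   0.    0.85 -1.41]
t: 11.8
tcp_pos: [0.4294, 0.1443, 0.1952]
tool_rot: [0.031, 1.0, -0.0, -0.0]
force: [0.5, 2.1, -1.0]
finger_gap: 0.172
gripper_force: 97.5
t 11.8 p [0.4294 0.1443 0.1952] z [-0. -0. -1.] yawY -3.52 F [ 0.49  2.14 -0.97] T [0.62 0.07 0.24] gap 0.172 97.53106713294983 q [ 0.08  0.38  1.91 -0.    0.85 -1.43]
lev 66 [0.5371 0.121  0.0942] [0.524 0.117 0.081] [0.549 0.13  0.105]
lev 22 [0.5358 0.1256 0.0997] [0.527 0.121 0.089] [0.545 0.13  0.105]
```

View pics/c5.png

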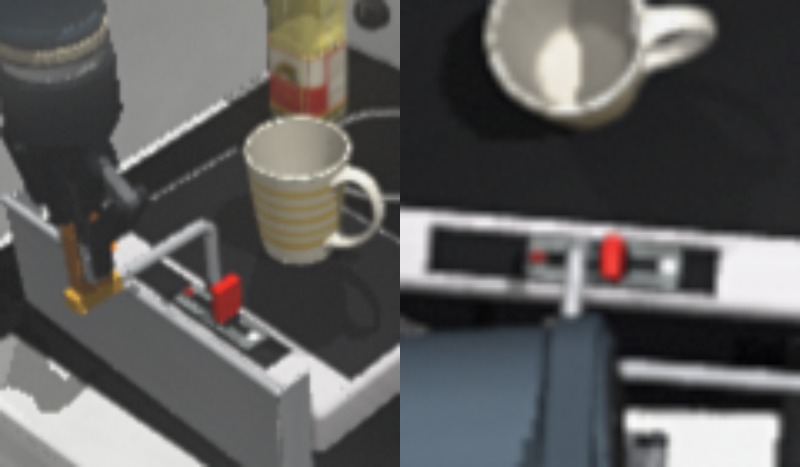

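```bash
cat > ok.py <<'E'
from h import *
import sys
s=sense(); T=s['ft_torque']; F=(T[0]/.26+T[2]/.11)/2
print(round(s['t'],1),s['tcp_pos'].round(4)[:2],'Tx',T[0].round(3),'Tz',T[2].round(3),'Fy',s['force'][1].round(2)); sys.exit(bool(T[0]>.9))
E
python3 -m crank '[{"dp":[-0.002,-0.03,0],"angular":[0,0,0]},{"dp":[-0.002,-0.03,0],"angular":[0,0,0]},{"dp":[-0.002,-0.03,0],"angular":[0,0,0]},{"dp":[-0.002,-0.03,0],"angular":[0,0,0]},{"dp":[-0.002,-0.03,0],"angular":[0,0,0]},{"dp":[-0.002,-0.03,0],"angular":[0,0,0]},{"dp":[-0.002,-0.03,0],"angular":[0,0,0]},{"dp":[-0.002,-0.03,0],"angular":[0,0,0]}]' >/dev/null; python3 ok.py && python3 -m crank '[{"dp":[-0.002,-0.03,0],"angular":[0,0,0]},{"dp":[-0.002,-0.03,0],"angular":[0,0,0]}]' >/dev/null && python3 ok.py && python3 -m crank '[{"dp":[-0.002,-0.03,0],"angular":[0,0,0]},{"dp":[-0.002,-0.03,0],"angular":[0,0,0]}]' >/dev/null && python3 ok.py && python3 -m crank '[{"dp":[-0.002,-0.03,0],"angular":[0,0,0]},{"dp":[-0.002,-0.03,0],"angular":[0,0,0]}]' >/dev/null && python3 ok.py && python3 -m crank '[{"dp":[-0.002,-0.03,0],"angular":[0,0,0]},{"dp":[-0.002,-0.03,0],"angular":[0,0,0]}]' >/dev/null && python3 ok.py && python3 -m crank '[{"dp":[-0.002,-0.03,0],"angular":[0,0,0]},{"dp":[-0.002,-0.03,0],"angular":[0,0,0]}]' >/dev/null && python3 ok.py && python3 -m crank '[{"dp":[-0.002,-0.03,0],"angular":[0,0,0]},{"dp":[-0.002,-0.03,0],"angular":[0,0,0]}]' >/dev/null && python3 ok.py
```

```text
12.7 [0.429  0.1373] Tx 0.73 Tz 0.315 Fy 2.69
12.9 [0.4288 0.1355] Tx 0.652 Tz 0.331 Fy 3.78
13.1 [0.4287 0.1337] Tx 0.668 Tz 0.302 Fy 2.69
13.3 [0.4286 0.1319] Tx 0.648 Tz 0.311 Fy 2.97
13.5 [0.4285 0.1303] Tx 0.993 Tz 0.424 Fy 3.67
```

```bash
python3 -m crank '[{"dp":[0,0,0],"angular":[0,0,0]}]' >/dev/null; python3 ok.py;  python3 -m crank '[{"dp":[0,-0.015,0],"angular":[0,0,0]},{"dp":[0,0,0],"angular":[0,0,0]}]' >/dev/null; python3 ok.py
```

```text
13.6 [0.4285 0.1304] Tx 1.143 Tz 0.459 Fy 4.76
13.8 [0.4284 0.13  ] Tx 1.189 Tz 0.457 Fy 5.31
```

```bash
python3 -m crank '[{"dp":[0,-0.02,0],"angular":[0,0,0]},{"dp":[0,0,0],"angular":[0,0,0]}]' >/dev/null; python3 ok.py;python3 -m crank '[{"dp":[0,0,0],"angular":[0,0,0]}]' >/dev/null; python3 ok.py
```

```text
14.0 [0.4284 0.1294] Tx 1.346 Tz 0.655 Fy 6.14
14.1 [0.4284 0.1294] Tx 1.412 Tz 0.636 Fy 6.32
```

```bash
python3 -m crank '[{"dp":[0,0,0],"angular":[0,0,0]},{"dp":[0,0,0],"angular":[0,0,0]},{"dp":[0,0,0],"angular":[0,0,0]},{"dp":[0,0,0],"angular":[0,0,0]},{"dp":[0,0,0],"angular":[0,0,0]},{"dp":[0,0,0],"angular":[0,0,0]},{"dp":[0,0,0],"angular":[0,0,0]}]' >/dev/null; python3 ok.py;python3 -m crank '[{"dp":[0,0,0],"angular":[0,0,0]},{"dp":[0,0,0],"angular":[0,0,0]},{"dp":[0,0,0],"angular":[0,0,0]},{"dp":[0,0,0],"angular":[0,0,0]},{"dp":[0,0,0],"angular":[0,0,0]},{"dp":[0,0,0],"angular":[0,0,0]},{"dp":[0,0,0],"angular":[0,0,0]},{"dp":[0,0,0],"angular":[0,0,0]}]' >/dev/null; python3 ok.py
python3 - <<'E'
from h import *
a=snap('scene','s5');b=snap('top','t5')
for s in(a,b):
    W=cloud(s);X,Y,Z=np.moveaxis(W,-1,0)
    img=s['image'].astype(int); red=(img[...,2]>120)&(img[...,1]<60)&(img[...,0]<60)&(X>.5)&(X<.58)&(Z>.08)&(Y<.2)&(Y>.05)
    print('lev',red.sum(),W[red].mean(0).round(4),W[red].min(0).round(3),W[red].max(0).round(3))
cv2.imwrite('pics/c6.png',np.hstack([cv2.resize(a['image'][165:215,185:235],(400,400)),cv2.resize(b['image'][180:210,205:245],(400,400))]))
E
```

```text
14.8 [0.4284 0.1294] Tx 1.37 Tz 0.598 Fy 5.03
15.6 [0.4284 0.1294] Tx 1.335 Tz 0.551 Fy 5.25
lev 60 [0.5362 0.1072 0.0948] [0.526 0.104 0.08 ] [0.548 0.115 0.105]
lev 20 [0.5354 0.1118 0.1009] [0.526 0.107 0.083] [0.545 0.116 0.104]
```

View pics/c6.png

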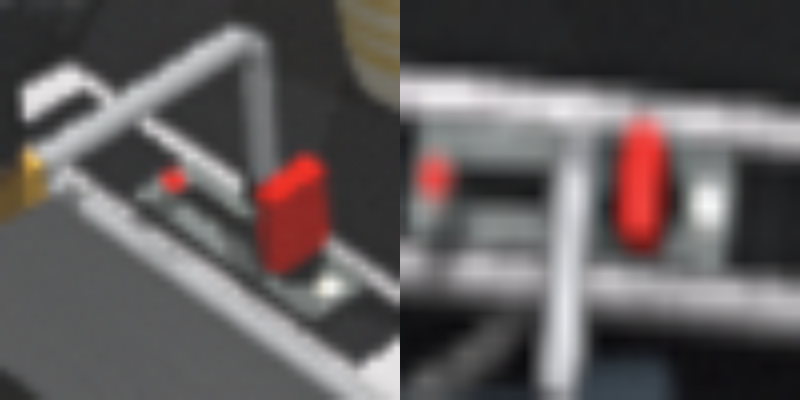

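Lever hard against the right end next to the white mark (crop (640,185) vs (708,205)), held for about 1.5 s at about 5.3 N. I'll back off, lift and return.

```bash
python3 -m crank '[{"dp":[0.003,0.05,0],"angular":[0,0,0]},{"dp":[0.006,0.1,0],"angular":[0,0,0]},{"dp":[0.01,0.2,0],"angular":[0,0,0]},{"dp":[0.02,0.3,0],"angular":[0,0,0]},{"dp":[0,0.1,0.2],"angular":[0,0,0]},{"dp":[0,0,0.5],"angular":[0,0,0]},{"dp":[0,0,0.6],"angular":[0,0,0]},{"dp":[0,0,0.5],"angular":[0,0,0]},{"dp":[0,0,0.3],"angular":[0,0,0]},{"dp":[0,0,0],"angular":[0,0,0]},{"dp":[0,0,0],"angular":[0,0,0]}]'; python3 st.py
python3 - <<'E'
from h import *
for n in('scene','top'):
    s=snap(n,n+'6')
    W=cloud(s);X,Y,Z=np.moveaxis(W,-1,0)
    img=s['image'].astype(int); red=(img[...,2]>120)&(img[...,1]<60)&(img[...,0]<60)&(X>.5)&(X<.58)&(Z>.08)&(Y<.2)&(Y>.05)
    print('lev',red.sum(),W[red].mean(0).round(4),W[red].min(0).round(3),W[red].max(0).round(3))
    m=(X>.5)&(X<.58)&(Y>.1)&(Y<.2)&(Z>.12)&(Z<.25); m2=m&(Z<.175); print('tip',m2.sum(),W[m2].mean(0).round(4),W[m2].min(0).round(3),W[m2].max(0).round(3))
E
```

```text
t: 16.8
tcp_pos: [0.4293, 0.1517, 0.258]
tool_rot: [0.03, 1.0, -0.0, -0.0]
force: [0.1, 0.5, -1.3]
finger_gap: 0.177
gripper_force: 97.8
t 16.8 p [0.4293 0.1517 0.258 ] z [-0. -0. -1.] yawY -3.49 F [ 0.11  0.53 -1.27] T [-0.    0.04 -0.02] gap 0.177 97.7864921092987 q [ 0.09  0.29  1.83 -0.    1.03 -1.42]
lev 67 [0.5361 0.1092 0.0943] [0.524 0.105 0.081] [0.548 0.117 0.105]
tip 42 [0.5356 0.1403 0.1619] [0.53  0.135 0.151] [0.543 0.147 0.175]
lev 25 [0.5358 0.114  0.0994] [0.527 0.109 0.082] [0.544 0.119 0.107]
tip 15 [0.5372 0.1422 0.1609] [0.533 0.14  0.154] [0.546 0.147 0.174]
```

No slip in the grip: the tip's offset from the TCP is unchanged. Returning above the stand.

```bash
python3 -m crank '[{"dp":[0,-0.4,0],"angular":[0,0,0]},{"dp":[0,-0.7,0],"angular":[0,0,0]},{"dp":[0,-1,0],"angular":[0,0,0.5]},{"dp":[0,-1,0],"angular":[0,0,0.7]},{"dp":[0,-1,0],"angular":[0,0,0.7]},{"dp":[0,-1,0],"angular":[0,0,0.7]},{"dp":[0.2,-1,0],"angular":[0,0,0.7]},{"dp":[0.2,-1,0],"angular":[0,0,0.7]},{"dp":[0.2,-1,0],"angular":[0,0,0.7]},{"dp":[0.2,-1,0],"angular":[0,0,0.7]},{"dp":[0.2,-1,0],"angular":[0,0,0.7]},{"dp":[0.2,-1,0],"angular":[0,0,0.7]},{"dp":[0.2,-1,0],"angular":[0,0,0.7]},{"dp":[0.2,-0.9,0],"angular":[0,0,0]},{"dp":[0.12,-0.5,0],"angular":[0,0,0]},{"dp":[0,-0.09,0],"angular":[0,0,0]},{"dp":[0,0,0],"angular":[0,0,0]},{"dp":[0,0,0],"angular":[0,0,0]},{"dp":[0,0,0],"angular":[0,0,0]}]'; python3 st.py
```

```text
t: 18.8
tcp_pos: [0.4808, -0.2546, 0.2582]
tool_rot: [-0.036, 0.999, 0.0, -0.0]
force: [-0.9, 0.1, -1.8]
finger_gap: 0.176
gripper_force: 97.8
t 18.8 p [ 0.4808 -0.2546  0.2582] z [-0.001  0.001 -1.   ] yawY 4.08 F [-0.89  0.06 -1.76] T [-0.02  0.04  0.03] gap 0.176 97.76317834854126 q [-0.69  0.41  1.62  0.    1.11 -2.33]
```

```bash
python3 -m crank '[{"dp":[0.02,-0.05,-0.3],"angular":[0,0,0]},{"dp":[0,0,-0.6],"angular":[0,0,0]},{"dp":[0,0,-0.7],"angular":[0,0,0]},{"dp":[0,0,-0.7],"angular":[0,0,0]},{"dp":[0,0,-0.5],"angular":[0,0,0]},{"dp":[0,0,-0.3],"angular":[0,0,0]},{"dp":[0,0,-0.2],"angular":[0,0,0]},{"dp":[0,0,0],"angular":[0,0,0]},{"dp":[0,0,0],"angular":[0,0,0]}]'; python3 st.py; python3 -m crank '[{"dp":[0,0,-0.1],"angular":[0,0,0]},{"dp":[0,0,-0.1],"angular":[0,0,0]},{"dp":[0,0,-0.1],"angular":[0,0,0]},{"dp":[0,0,-0.1],"angular":[0,0,0]},{"dp":[0,0,-0.1],"angular":[0,0,0]},{"dp":[0,0,-0.1],"angular":[0,0,0]},{"dp":[0,0,-0.07],"angular":[0,0,0]},{"dp":[0,0,0],"angular":[0,0,0]},{"dp":[0,0,0],"angular":[0,0,0]}]'; python3 st.py
```

```text
t: 19.7
tcp_pos: [0.4822, -0.2577, 0.1596]
tool_rot: [-0.035, 0.999, -0.0, 0.0]
force: [-0.9, -0.9, -1.0]
finger_gap: 0.168
gripper_force: 97.8
t 19.7 p [ 0.4822 -0.2577  0.1596] z [ 0.001 -0.001 -1.   ] yawY 4.01 F [-0.88 -0.9  -1.05] T [-0.03 -0.01 -0.  ] gap 0.168 97.7628242969513 q [-0.7   0.55  1.71  0.    0.88 -2.34]
t: 20.6
tcp_pos: [0.4818, -0.2575, 0.1391]
tool_rot: [-0.035, 0.999, 0.0, -0.0]
force: [-1.0, -0.6, -1.5]
finger_gap: 0.175
gripper_force: 98.3
t 20.6 p [ 0.4818 -0.2575  0.1391] z [-0.  0. -1.] yawY 4.0 F [-0.99 -0.64 -1.46] T [0.01 0.   0.05] gap 0.175 98.2710313796997 q [-0.7   0.58  1.73  0.    0.83 -2.34]
```

```bash
python3 -m crank '[{"dp":[0,0.03,-0.02],"angular":[0,0,0]},{"dp":[0,0,0],"angular":[0,0,0]},{"dp":[0,0,0],"angular":[0,0,0]}]'; python3 -m crank '[{"dp":[0,0,0],"angular":[0,0,0]},{"dp":[0,0,0],"angular":[0,0,0]},{"dp":[0,0,0],"angular":[0,0,0]},{"dp":[0,0,0],"angular":[0,0,0]},{"dp":[0,0,0],"angular":[0,0,0]},{"dp":[0,0,0],"angular":[0,0,0]},{"dp":[0,0,0],"angular":[0,0,0]},{"dp":[0,0,0],"angular":[0,0,0]},{"dp":[0,0,0],"angular":[0,0,0]},{"dp":[0,0,0],"angular":[0,0,0]},{"dp":[0,0,0],"angular":[0,0,0]},{"dp":[0,0,0],"angular":[0,0,0]}]' 0; python3 -m crank '[{"dp":[0,0,0.2],"angular":[0,0,0]},{"dp":[0,0,0.4],"angular":[0,0,0]},{"dp":[0,0,0.7],"angular":[0,0,0]},{"dp":[0,0,0.9],"angular":[0,0,0]},{"dp":[0,0,0.9],"angular":[0,0,0]},{"dp":[0,0,0.7],"angular":[0,0,0]},{"dp":[0,0.5,0.3],"angular":[0,0,0]},{"dp":[0,1,0],"angular":[0,0,0]},{"dp":[0,1,0],"angular":[0,0,0]},{"dp":[0,1,0],"angular":[0,0,0]},{"dp":[0,1,0],"angular":[0,0,0]},{"dp":[0,1,0],"angular":[0,0,0]},{"dp":[0,0.5,0],"angular":[0,0,0]},{"dp":[0,0,0],"angular":[0,0,0]},{"dp":[0,0,0],"angular":[0,0,0]}]'
python3 - <<'E'
from h import *
a=snap('scene','s7'); b=snap('top','t7')
for s in(a,b):
    W=cloud(s);X,Y,Z=np.moveaxis(W,-1,0)
    img=s['image'].astype(int); red=(img[...,2]>120)&(img[...,1]<60)&(img[...,0]<60)&(X>.5)&(X<.58)&(Z>.08)&(Y<.2)&(Y>.05)
    print('lev',red.sum(),W[red].mean(0).round(4))
    h=W[(X>.42)&(X<.53)&(Y>-.3)&(Y<-.2)&(Z>.148)&(Z<.172)]; print('handle',len(h),h.mean(0).round(4))
cv2.imwrite('pics/c7.png',np.hstack([cv2.resize(a['image'][210:330,280:380],(400,480)),cv2.resize(b['image'][165:245,325:385],(360,480))]))
E
```

```text
t: 20.9
tcp_pos: [0.4819, -0.2566, 0.1386]
tool_rot: [-0.035, 0.999, -0.0, 0.0]
force: [-0.4, 0.3, -2.0]
finger_gap: 0.175
gripper_force: 98.3
t: 22.1
tcp_pos: [0.4818, -0.2567, 0.1385]
tool_rot: [-0.035, 0.999, 0.0, -0.0]
force: [-0.2, 0.7, 0.2]
finger_gap: 0.997
gripper_force: 0.0
t: 23.6
tcp_pos: [0.482, -0.0768, 0.2616]
tool_rot: [-0.035, 0.999, -0.0, 0.0]
force: [-0.6, -0.6, 0.0]
finger_gap: 1.004
gripper_force: 0.0
lev 64 [0.5365 0.1092 0.0947]
handle 144 [ 0.4777 -0.2582  0.16  ]
lev 24 [0.5357 0.1142 0.1001]
handle 0 [nan nan nan]<stdin>:7: RuntimeWarning: Mean of empty slice.
  ret = um.true_divide(
```

View pics/c7.png

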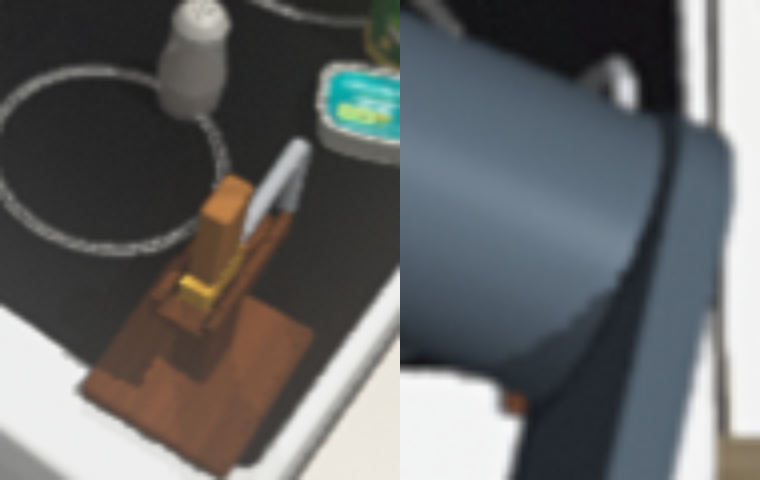

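The rod stands in its cradle as before, with the handle top at (0.4777, -0.258, 0.160) against (0.4774, -0.258, 0.160) at the start. The lever stayed at its right-hand end.

```bash
python3 -c "
from station import order
print(order.sign_off())"
```

```text
the job is handed in; nothing more can be done
None
```

The warmer's lever is at its off end after being pressed there at about 5 N for about 1.5 s, the rod is back in its stand and released, and the job is handed in; no verdict came back.

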